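Put the lids back on the storage jars

TASK

The washed storage jars are dry and their lids are piled up beside them, the largest at the bottom. Take the pile apart from the top down, one lid at a time, and close each jar with its own lid - they go by size, the smallest lid on the smallest jar and so on - so that every lid lies flat and fully home on the rim. Leave the jars standing where they are, and don't knock over or push away the cup and the seasoning jar.

Things in the scene. Friction and masses are not known exactly. Their poses are not given: they have to be found in the camera images.
- lid_cream: The largest lid, for the cream jar; the lowest of the pile at the start. A light wood disc, 68 mm in diameter, 14 mm thick, over a light grey tapered plug 10 mm tall (50 mm across at the disc, 40 mm at its foot). Origin: centre of the plug's foot, z up; the disc spans z = 10 to 24 mm. About 45 g. Stands on its plug on the worktop.
- lid_blue: The second largest lid, for the blue jar; second from below at the start. A dark wood disc, 59 mm in diameter, 14 mm thick, over a light grey tapered plug 10 mm tall (41 mm across at the disc, 31 mm at its foot). Origin: centre of the plug's foot, z up; the disc spans z = 10 to 24 mm. About 35 g. Stands on its plug on the flat top of the next larger lid.
- lid_green: The third largest lid, for the green jar; third from below at the start. A light wood disc, 50 mm in diameter, 14 mm thick, over a light grey tapered plug 10 mm tall (32 mm across at the disc, 22 mm at its foot). Origin: centre of the plug's foot, z up; the disc spans z = 10 to 24 mm. About 28 g. Stands on its plug on the flat top of the next larger lid.
- lid_brown: The smallest lid, for the brown jar; on top of the pile at the start. A dark wood disc, 41 mm in diameter, 14 mm thick, over a light grey tapered plug 10 mm tall (23 mm across at the disc, 13 mm at its foot). Origin: centre of the plug's foot, z up; the disc spans z = 10 to 24 mm. About 20 g. Stands on its plug on the flat top of the next larger lid.
- jar_cream: The largest jar: cream glazed stoneware, round, open, empty, 104 mm tall, belly 78 mm in diameter, rim 62 mm outside and 54 mm inside. Origin: centre of its underside, z up. Loose, about 500 g. With lid_cream fully on, the disc lies flat on the rim and the lid's origin is 94 mm above the jar's.
- jar_blue: The second largest jar: dark slate-blue glazed stoneware, round, open, empty, 92 mm tall, belly 69 mm in diameter, rim 53 mm outside and 45 mm inside. Origin: centre of its underside, z up. Loose, about 400 g. With lid_blue fully on, the disc lies flat on the rim and the lid's origin is 82 mm above the jar's.
- jar_green: The third largest jar: sage-green glazed stoneware, round, open, empty, 80 mm tall, belly 60 mm in diameter, rim 44 mm outside and 36 mm inside. Origin: centre of its underside, z up. Loose, about 320 g. With lid_green fully on, the disc lies flat on the rim and the lid's origin is 70 mm above the jar's.
- jar_brown: The smallest jar: red-brown glazed stoneware, round, open, empty, 68 mm tall, belly 51 mm in diameter, rim 35 mm outside and 27 mm inside. Origin: centre of its underside, z up. Loose, about 250 g. With lid_brown fully on, the disc lies flat on the rim and the lid's origin is 58 mm above the jar's.
- cup: Bystander: small white coffee cup with red inside, about 62 mm across, 92 mm with its handle, 51 mm tall; stands loose on the worktop. Origin at the centre of its underside.
- shaker: Bystander: small seasoning jar with a red cap, 45 mm in diameter, 106 mm tall; stands loose on the worktop. Origin at the centre of its underside.
There are look-alikes about, which are no part of the job. What is shaped like the jar_brown but yellow is not meant.

How it is judged:
By the outcome, as a careful person would: the job done as asked, in the order asked, and still so for the second after the job is handed in, with the robot touching nothing.
It also fails if it takes over 112 s, if anything falls off the work surface, if the arm or the gripper's body presses on something with over 40 N, if the wrist force passes 120 N, or if a joint passes its speed limit or range.

ROBOT

A 7-joint arm with a two-finger parallel gripper is mounted at the origin on a cart in front of the work surface, level with it; the furniture and walls round the work are solid. World frame = base frame: x ahead of the robot, y to its left, z up, the work surface at z = 0. Lengths are in mm, angles in rad, forces in N, time in s.
With the tool pointing down it reaches from about 400 to 900 mm from the base axis. Payload 5.5 kg.
Tool frame: the origin (TCP) lies on the mounting face of the last link; the fingertips stand 178 mm ahead of it and the grasp point (between the pads) lies 159 mm ahead of it; z points along the fingers, y is the line along which they close (so a half turn about z gives the same grasp; the last joint's range is limited). The gripper opens to 92 mm and grips with 3 to 60 N. Pads are 19 mm wide; open, the fingers measure 130 mm over their backs; the gripper's body (75 mm by 190 mm) begins 47 mm behind the grasp point.
Start: joints at [-0.983, 0.501, -0.427, 1.55, 0.221, 1.138, -0.21], TCP at [207.395, 616.022, 404.729] pointing down, gripper open.
Joint ranges: [-2.88, 2.88], [-0.31, 2.03], [-1.54, 1.56], [0.2, 2.42], [-1.41, 4.55], [0.19, 2.02], [-2.57, 2.57]. Speed limits (rad/s): [2.57, 2.57, 3.14, 3.14, 3.14, 3.14, 3.14].

INTERFACE

Orientations are given as a unit quaternion [w, x, y, z].
In Python, from bench import sense, grab_frame, hand_in gives the robot as it stands.
- The arm moves only by the tool jog_arm, never from a script. Its argument "motion" is a list of rows, each an object of numbers: "tx", "ty", "tz": the shift along the tool's x, y, z each as a share of 0.5 m, from -1 to 1; "wx", "wy", "wz": the turn, a rotation vector about the tool's x, y, z each as a share of 360 degrees, from -1 to 1; "fingers": the opening, from 0 (shut) to 1 (fully open). A call has 1 to 20 rows; each row shifts and turns the commanded pose from where the row before left it, along the tool's axes as they then stand; what a row does not reach is not made up. A row lasts 1/12 s, in which the tool goes at most 41.7 mm and 7.16 degrees, less where a joint would pass 70% of its speed; a pose out of reach is approached as far as the arm can. A call with a number of a shift or a turn outside -1 to 1 is refused whole. A call with a gripper value outside its range is refused whole. The fingers move at their own pace and stop on an object; the grip force is fixed at half the most. Time passes only in rows, so rows that do not move let the fingers close. It gives the time, the measured TCP pose, the force, the opening and the grip force at its end, in the units of the state.
- sense(): the state, without advancing time (a new reading comes with each control period).
- grab_frame(name): name is "side" or "top"; returns a dict with "color" (400x640x3 uint8, red, green, blue), "depth" (400x640 float32, mm along the optical axis (not along the pixel's ray), 0 where there is no reading), "fx", "fy", "cx", "cy" (pixels), "position" and "rotation" of the camera in the world. Camera axes: x right, y down, z forward; pixel columns grow to the right and rows downward; lengths in mm; the calibration is good to about 2 mm. A picture is of the moment at which its call begins.
- hand_in(): hands the job in; it is judged then, once.
The state is a dict: "time": time; "q": joint angles; "joint_vel": joint speeds; "joint_torque": joint torques, N m; "tool_pos": TCP position; "eef_rot": TCP orientation; "wrist_force": force on the tool from outside, world axes, zero at the start; "wrist_torque": the same for the moment, N m; "grip_width": opening from 0.0 (shut) to 1.0 (fully open); "finger_force": force on a finger pad.
Only numpy, scipy, OpenCV 4.12 (cv2) and the standard library are available. Lean on these libraries where they do the work, as an engineer would, in place of code of your own. Each camera call takes 0.05 s, during which the arm holds its last target. There are 200 camera calls.

## Working session

There is one attempt and no reset: what is moved stays moved. The work goes in short steps, Python scripts to look and compute and a tool call to move; the robot and the scene stay as the last step left them, time stands still between calls to the robot, and variables do not carry over. Pictures are saved under pics/ and viewed, at most 14 in all, crops included, and the job is handed in when it is done.

Besides the shell and the picture viewer there is one more tool, called after ">>>" by a JSON object that holds its "op" and its "data". jog_arm: Moves the arm, as the interface text tells. Its arguments: {"type":"object","properties":{"motion":{"type":"array"}},"required":["motion"]}

```bash
mkdir -p pics; ls
python3 - <<'E'
from bench import sense, grab_frame
import cv2,pickle
print(sense())
for n in("side","top"):
    f=grab_frame(n);pickle.dump(f,open(n+".pkl","wb"));cv2.imwrite(f"pics/{n}0.png",f["color"][:,:,::-1])
    print(n,f["fx"],f["fy"],f["cx"],f["cy"],f["position"],f["rotation"])
E
```

```text
pics
{'time': 0.0, 'q': array([-0.98282627,  0.50187705, -0.4267871 ,  1.55145128,  0.22085263,
        1.13830175, -0.21030574]), 'joint_vel': array([ 0.0007448 ,  0.00169208,  0.00061827,  0.00294105, -0.00136158,
       -0.00013587, -0.00029128]), 'joint_torque': array([-6.81562178e-04, -5.66602314e+01, -5.81542343e+00, -2.79111099e+01,
       -6.83738454e-02,  3.09676328e-02,  1.84134287e-04]), 'tool_pos': array([207.35984078, 615.66410009, 403.65881568]), 'eef_rot': array([-1.71259648e-04,  1.61638741e-01,  9.86849506e-01, -9.69493467e-04]), 'wrist_force': array([ 0.15784591,  0.7176347 , -0.34651745]), 'wrist_torque': array([-0.03142076, -0.03862848, -0.0388055 ]), 'finger_force': 0.0, 'grip_width': 0.9975615608099684}
side 412.1819737943282 412.1819737943282 315.45928752215116 195.7046114893388 [652.47688786 969.81122031 637.6545892 ] [-0.01123816  0.02296143  0.8696984  -0.49292106]
top 504.82321401028537 504.82321401028537 319.529022990871 206.70742876325514 [ 469.3171212    36.02437045 1376.8620194 ] [-0.03549096  0.71069937 -0.70192535  0.03078305]
```

View pics/top0.png

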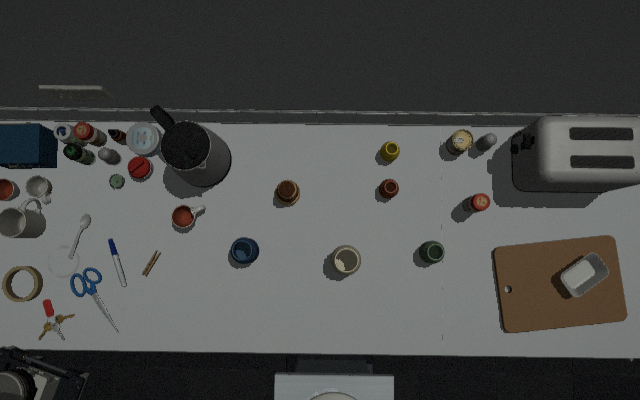

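View pics/side0.png

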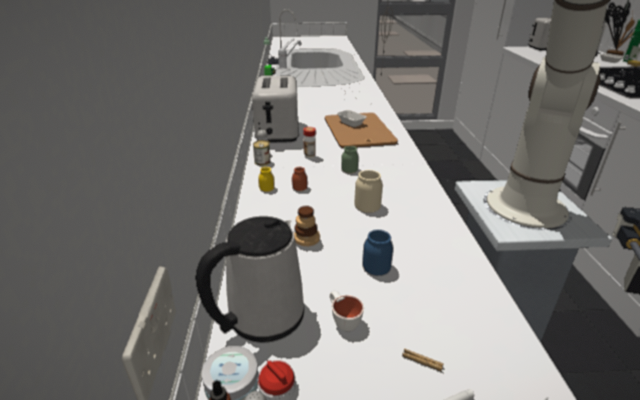

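Top view: pile at (288,192); jars blue (244,251), cream (345,261), green (431,252). For the small jar, the candidates are red-brown (388,188) and yellow (390,151). The red-brown one fits, because yellow is excluded by the description. The cup is at (185,215), and the shaker is probably the red cap at (480,203). I'll confirm with a crop and measure.

```bash
cat > h.py <<'E'
import numpy as np,cv2,pickle
from scipy.spatial.transform import Rotation as R
def rot(f):
    r=np.array(f["rotation"])
    return r if r.shape==(3,3) else R.from_quat(r[[1,2,3,0]]).as_matrix()
def ray(f,uv,z):
    uv=np.atleast_2d(uv).astype(float)
    d=np.c_[(uv[:,0]-f["cx"])/f["fx"],(uv[:,1]-f["cy"])/f["fy"],np.ones(len(uv))]@rot(f).T
    p=np.array(f["position"]);return p+d*((z-p[2])/d[:,2])[:,None]
def cloud(f):
    v,u=np.mgrid[:400,:640];D=f["depth"]
    c=np.stack([(u-f["cx"])/f["fx"]*D,(v-f["cy"])/f["fy"]*D,D],-1)
    return c@rot(f).T+np.array(f["position"])
def circ(p):
    A=np.c_[2*p,np.ones(len(p))];s=np.linalg.lstsq(A,(p**2).sum(1),rcond=None)[0]
    return s[:2],np.sqrt(s[2]+s[:2]@s[:2])
E
python3 - <<'E'
from h import *
f=pickle.load(open("top.pkl","rb"));P=cloud(f)
for n,(u,v),h in[("blue",(244,251),92),("cream",(345,261),104),("green",(431,252),80),("brown",(388,188),68),("yellow",(390,151),68),("pile",(288,192),96),("cup",(185,215),51),("shk",(480,203),106)]:
    w=P[v-22:v+22,u-22:u+22].reshape(-1,3);w=w[w[:,2]>h-12]
    hz=np.percentile(w[:,2],95); 
    t=w[w[:,2]>h-7]
    (c,r),_=cv2.minEnclosingCircle(t[:,:2].astype(np.float32))
    print(n,len(t),t.mean(0).round(1),"enc",np.round(c,1),round(r,1),"z",hz.round(1),t[:,2].max().round(1))
w=P[170:215,266:312].reshape(-1,3)
for k in range(4):
    t=w[abs(w[:,2]-24*(k+1))<6]
    if len(t)>5:
        c,r=cv2.minEnclosingCircle(t[:,:2].astype(np.float32));print(k,len(t),np.round(c,1),round(r,1))
t=f["color"][130:280,220:460,::-1];cv2.imwrite("pics/c1.png",cv2.convertScaleAbs(cv2.resize(t,None,fx=3.3,fy=3.3,interpolation=2),alpha=1.5))
s=pickle.load(open("side.pkl","rb"))["color"][150:290,235:405,::-1];cv2.imwrite("pics/c2.png",cv2.convertScaleAbs(cv2.resize(s,None,fx=4,fy=4,interpolation=2),alpha=1.3))
E
```

```text
blue 107 [476.2 228.9 174.8] enc 477.0 151.6 z 1248.9 1376.9
cream 122 [457.2 -18.3 207. ] enc 460.1 -8.6 z 1376.9 1376.9
green 87 [ 479.5 -228.8  182.5] enc 476.6 -118.2 z 1376.9 1376.9
brown 68 [ 625.1 -115.3  239.9] enc 564.7 -57.6 z 1376.9 1376.9
yellow 71 [ 710.5 -115.5  251.1] enc 616.6 -57.7 z 1376.9 1376.9
pile 196 [630.6 127.7 140.2] enc 562.0 87.9 z 100.4 1376.9
cup 147 [569.1 394.1  66.8] enc 519.5 236.6 z 54.2 1376.9
shk 239 [ 603.9 -351.2  141.7] enc 542.6 -173.1 z 109.4 1376.9
0 101 [634.7 134.6] 33.7
1 80 [636.9 132.8] 29.5
2 79 [637.8 131.2] 24.7
3 181 [636.6 131.2] 20.1
```

View pics/c1.png

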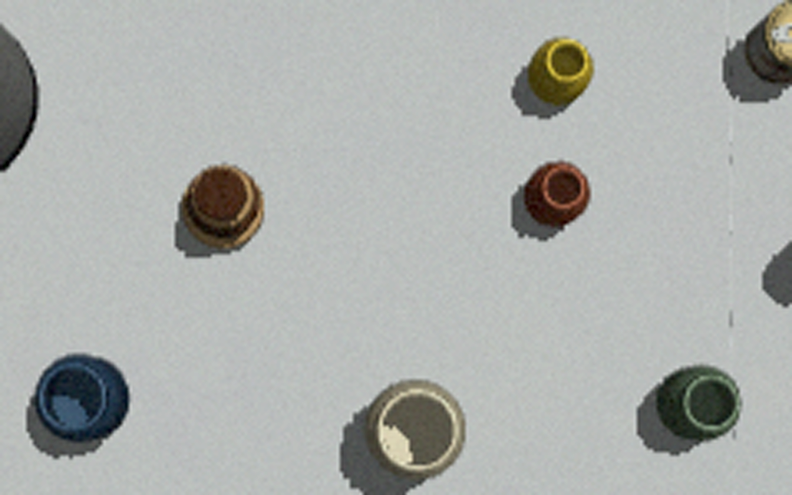

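View pics/c2.png

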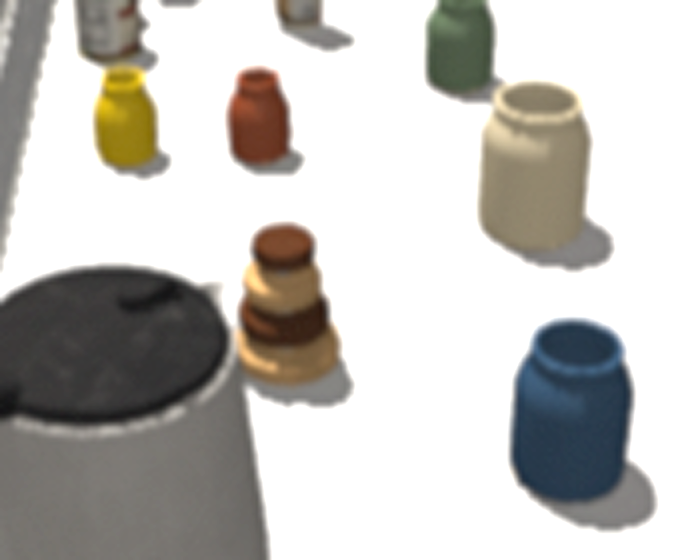

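Crops confirm: the red-brown jar (crop 1 at 557,193) has the brown-jar shape, and the yellow one (560,70) is the decoy. The pile is brown, green, blue, cream from top to bottom, with the kettle close on its left. Next I'll refine the rims, kettle extent and bystanders.

Run:
```python
from h import *
F={n:pickle.load(open(n+".pkl","rb")) for n in("top","side")}
fs={n:cloud(f) for n,f in F.items()}
f=F["top"];P=fs["top"];ok=f["depth"]>0
ap={"blue":(476,229,92,26.5),"cream":(457,-18,104,31),"green":(479,-229,80,22),"brown":(625,-115,68,17.5),"yellow":(710,-115,68,17.5)}
for n,(x,y,h,r0) in ap.items():
  for s in fs:
    Q=fs[s][F[s]["depth"]>0]
    w=Q[(np.hypot(Q[:,0]-x,Q[:,1]-y)<60)&(abs(Q[:,2]-h)<6)][:,:2].astype(np.float32)
    if len(w)<8: print(n,s,len(w));continue
    c,r=cv2.minEnclosingCircle(w);g,gr=circ(w);print(n,s,len(w),"enc",np.round(c,1),round(r,1),"fit",g.round(1),gr.round(1))
Q=P[ok]
for nm,zmin,bx in[("kettle",30,(600,900,180,420)),("cup",20,(520,640,270,400)),("shk",40,(540,660,-420,-280))]:
  w=Q[(Q[:,2]>zmin)&(Q[:,2]<300)&(Q[:,0]>bx[0])&(Q[:,0]<bx[1])&(Q[:,1]>bx[2])&(Q[:,1]<bx[3])]
  print(nm,w.min(0).round(),w.max(0).round())
  for z in range(40,300,40):
    t=w[abs(w[:,2]-z)<20]
    if len(t)>4: print(z,t.min(0).round(),t.max(0).round())
Q=fs["side"][F["side"]["depth"]>0]
w=Q[(np.hypot(Q[:,0]-636,Q[:,1]-132)<60)]
for k in range(4):
    t=w[abs(w[:,2]-24*(k+1))<4];c,r=cv2.minEnclosingCircle(t[:,:2].astype(np.float32));print(k,len(t),np.round(c,1),round(r,1))
from bench import sense
s=sense();q=s["eef_rot"];print(R.from_quat(q[[1,2,3,0]]).as_matrix().round(3))
```

```text
blue top 96 enc [477.7 242.1] 26.4 fit [477.6 242.1] 24.4
blue side 175 enc [476.8 240.7] 28.1 fit [476.2 241.6] 24.5
cream top 109 enc [455.9 -23. ] 30.6 fit [456.2 -22.9] 28.7
cream side 132 enc [455.4 -23.9] 33.7 fit [455.  -23.5] 28.9
green top 78 enc [ 479.9 -251.5] 21.7 fit [ 480.  -251.1] 19.9
green side 66 enc [ 477.3 -252.6] 24.8 fit [ 478.9 -252.3] 20.2
brown top 59 enc [ 648.  -138.3] 17.7 fit [ 648.3 -138.3] 15.3
brown side 59 enc [ 644.8 -140.8] 20.3 fit [ 647.3 -139.5] 15.8
yellow top 65 enc [ 708.4 -131.2] 57.3 fit [ 705.7 -125. ] 45.4
yellow side 67 enc [ 707.4 -131.3] 57.4 fit [ 705.7 -131. ] 45.7
kettle [649. 180.  30.] [843. 420. 300.]
40 [649. 181.  30.] [836. 420.  60.]
80 [651. 180.  60.] [842. 420. 100.]
120 [654. 180. 100.] [843. 420. 140.]
160 [658. 180. 140.] [843. 420. 180.]
200 [663. 181. 180.] [843. 420. 220.]
240 [839. 180. 220.] [843. 420. 260.]
280 [839. 180. 260.] [843. 419. 300.]
cup [536. 353.  21.] [596. 400.  57.]
40 [536. 353.  21.] [596. 400.  57.]
shk [ 586. -384.   41.] [ 629. -340.  111.]
40 [ 587. -372.   41.] [ 625. -340.   59.]
80 [ 586. -380.   60.] [ 629. -340.  100.]
120 [ 588. -384.  100.] [ 629. -342.  111.]
0 187 [634.  135.4] 33.7
1 168 [635.7 133.4] 29.9
2 131 [636.1 131.4] 24.9
3 135 [635.5 130.7] 21.1
[[-0.948  0.319 -0.001]
 [ 0.319  0.948 -0.002]
 [ 0.    -0.002 -1.   ]]
```

>>> {"op": "jog_arm", "data": {"motion": [{"tx": -0.03,"ty": -0.017,"fingers": 1},{"tx": -0.059,"ty": -0.034},{"tx": -0.059,"ty": -0.034},{"tx": -0.059,"ty": -0.034},{"tx": -0.059,"ty": -0.034},{"tx": -0.059,"ty": -0.034},{"tx": -0.059,"ty": -0.034},{"tx": -0.059,"ty": -0.034},{"tx": -0.059,"ty": -0.034},{"tx": -0.059,"ty": -0.034},{"tx": -0.059,"ty": -0.034},{"tx": -0.059,"ty": -0.034},{"tx": -0.059,"ty": -0.034},{"tx": -0.059,"ty": -0.034},{"tx": -0.059,"ty": -0.034},{"tx": -0.059,"ty": -0.034},{"tx": -0.059,"ty": -0.034},{"tx": -0.059,"ty": -0.034},{"tx": -0.059,"ty": -0.034},{"tx": -0.03,"ty": -0.017}]}}

```text
invalid input
```

>>> {"op": "jog_arm", "data": {"motion": [{"wz": -0.01},{"wz": -0.012},{"wz": -0.012},{"wz": -0.012},{"wz": -0.006},{"tz": 0},{"tz": 0}]}}

```text
invalid input
```

```bash
cat > go.py <<'E'
# usage: go.py x y z -> total tool-axis shares to reach TCP target, and turn to upright tool (y along world y)
import sys,numpy as np
from scipy.spatial.transform import Rotation as R
from bench import sense
s=sense();q=s["eef_rot"];A=R.from_quat(q[[1,2,3,0]])
t=np.array(sys.argv[1:4],float)
print("t",round(s["time"],2),"pos",s["tool_pos"].round(1),"share",(A.inv().apply(t-s["tool_pos"])/500).round(4),
 "turn",((A.inv()*R.from_matrix(np.diag([-1,1,-1]))).as_rotvec()/2/np.pi).round(4),"F",s["wrist_force"].round(1),"w",round(s["grip_width"]*92,1),"gf",round(s["finger_force"],1),"q",s["q"].round(2))
E
python3 go.py 636 131 330
```

```text
t 0.1 pos [207.4 615.7 403.8] share [-1.1218 -0.6449  0.1486] turn [-0.0003 -0.0001 -0.0517] F [-0.6  0.1 -0.5] w 92.0 gf 0.0 q [-0.98  0.5  -0.43  1.55  0.22  1.14 -0.21]
```

>>> {"op": "jog_arm", "data": {"motion": [{"tx": -0.03,"ty": -0.017,"tz": 0,"wx": 0,"wy": 0,"wz": 0,"fingers": 1}]}}

```text
time: 0.18
tool_pos: [215.6, 604.7, 404.1]
eef_rot: [-0.002, 0.159, 0.987, 0.0]
wrist_force: [-0.8, 0.1, 0.3]
grip_width: 1.003
finger_force: 0.0
```

>>> {"op": "jog_arm", "data": {"motion": [{"tx": -0.056,"ty": -0.032,"tz": 0,"wx": 0,"wy": 0,"wz": 0,"fingers": 1},{"tx": -0.056,"ty": -0.032,"tz": 0,"wx": 0,"wy": 0,"wz": 0,"fingers": 1},{"tx": -0.056,"ty": -0.032,"tz": 0,"wx": 0,"wy": 0,"wz": 0,"fingers": 1},{"tx": -0.056,"ty": -0.032,"tz": 0,"wx": 0,"wy": 0,"wz": 0,"fingers": 1},{"tx": -0.056,"ty": -0.032,"tz": 0,"wx": 0,"wy": 0,"wz": 0,"fingers": 1},{"tx": -0.056,"ty": -0.032,"tz": 0,"wx": 0,"wy": 0,"wz": 0,"fingers": 1},{"tx": -0.056,"ty": -0.032,"tz": 0,"wx": 0,"wy": 0,"wz": 0,"fingers": 1},{"tx": -0.056,"ty": -0.032,"tz": 0,"wx": 0,"wy": 0,"wz": 0,"fingers": 1},{"tx": -0.056,"ty": -0.032,"tz": 0,"wx": 0,"wy": 0,"wz": 0,"fingers": 1},{"tx": -0.056,"ty": -0.032,"tz": 0,"wx": 0,"wy": 0,"wz": 0,"fingers": 1},{"tx": -0.056,"ty": -0.032,"tz": 0,"wx": 0,"wy": 0,"wz": 0,"fingers": 1},{"tx": -0.056,"ty": -0.032,"tz": 0,"wx": 0,"wy": 0,"wz": 0,"fingers": 1},{"tx": -0.056,"ty": -0.032,"tz": 0,"wx": 0,"wy": 0,"wz": 0,"fingers": 1},{"tx": -0.056,"ty": -0.032,"tz": 0,"wx": 0,"wy": 0,"wz": 0,"fingers": 1},{"tx": -0.056,"ty": -0.032,"tz": 0,"wx": 0,"wy": 0,"wz": 0,"fingers": 1},{"tx": -0.056,"ty": -0.032,"tz": 0,"wx": 0,"wy": 0,"wz": 0,"fingers": 1},{"tx": -0.056,"ty": -0.032,"tz": 0,"wx": 0,"wy": 0,"wz": 0,"fingers": 1},{"tx": -0.056,"ty": -0.032,"tz": 0,"wx": 0,"wy": 0,"wz": 0,"fingers": 1},{"tx": -0.056,"ty": -0.032,"tz": 0,"wx": 0,"wy": 0,"wz": 0,"fingers": 1},{"tx": -0.028,"ty": -0.016,"tz": 0,"wx": 0,"wy": 0,"wz": 0,"fingers": 1}]}}

```text
time: 1.85
tool_pos: [639.0, 128.6, 404.0]
eef_rot: [0.0, 0.164, 0.986, -0.001]
wrist_force: [0.4, -0.7, 0.3]
grip_width: 1.001
finger_force: 0.0
```

>>> {"op": "jog_arm", "data": {"motion": [{"tx": 0,"ty": 0,"tz": 0.02,"wx": 0,"wy": 0,"wz": -0.01,"fingers": 1},{"tx": 0,"ty": 0,"tz": 0.03,"wx": 0,"wy": 0,"wz": -0.012,"fingers": 1},{"tx": 0,"ty": 0,"tz": 0.03,"wx": 0,"wy": 0,"wz": -0.012,"fingers": 1},{"tx": 0,"ty": 0,"tz": 0.02,"wx": 0,"wy": 0,"wz": -0.012,"fingers": 1},{"tx": 0,"ty": 0,"tz": 0,"wx": 0,"wy": 0,"wz": -0.006,"fingers": 1},{"tx": 0,"ty": 0,"tz": 0,"wx": 0,"wy": 0,"wz": 0,"fingers": 1},{"tx": 0,"ty": 0,"tz": 0,"wx": 0,"wy": 0,"wz": 0,"fingers": 1}]}}

```text
time: 2.43
tool_pos: [636.5, 133.9, 354.5]
eef_rot: [-0.0, -0.001, 1.0, 0.0]
wrist_force: [0.1, 0.1, -0.3]
grip_width: 0.998
finger_force: 0.0
```

```bash
python3 go.py 636 131 254
```

```text
t 2.43 pos [636.5 133.9 354.5] share [ 0.0009 -0.006   0.201 ] turn [ 0.0001 -0.0001  0.0002] F [ 0.1  0.1 -0.3] w 91.8 gf 0.0 q [-0.05  0.53 -0.28  1.6   0.16  1.03  1.2 ]
```

>>> {"op": "jog_arm", "data": {"motion": [{"tx": 0.001,"ty": -0.006,"tz": 0.02,"wx": 0,"wy": 0,"wz": 0,"fingers": 1},{"tx": 0,"ty": 0,"tz": 0.04,"wx": 0,"wy": 0,"wz": 0,"fingers": 1},{"tx": 0,"ty": 0,"tz": 0.04,"wx": 0,"wy": 0,"wz": 0,"fingers": 1},{"tx": 0,"ty": 0,"tz": 0.04,"wx": 0,"wy": 0,"wz": 0,"fingers": 1},{"tx": 0,"ty": 0,"tz": 0.03,"wx": 0,"wy": 0,"wz": 0,"fingers": 1},{"tx": 0,"ty": 0,"tz": 0.02,"wx": 0,"wy": 0,"wz": 0,"fingers": 1},{"tx": 0,"ty": 0,"tz": 0.01,"wx": 0,"wy": 0,"wz": 0,"fingers": 1},{"tx": 0,"ty": 0,"tz": 0,"wx": 0,"wy": 0,"wz": 0,"fingers": 1},{"tx": 0,"ty": 0,"tz": 0,"wx": 0,"wy": 0,"wz": 0,"fingers": 1}]}}

```text
time: 3.18
tool_pos: [636.6, 130.4, 255.2]
eef_rot: [0.0, -0.001, 1.0, 0.0]
wrist_force: [0.2, 0.4, 0.6]
grip_width: 1.0
finger_force: 0.0
```

```bash
python3 go.py 636 131 254;python3 -c "
from bench import *;import cv2
f=grab_frame('side')['color'][150:290,235:405,::-1];cv2.imwrite('pics/g1.png',cv2.resize(f,None,fx=4,fy=4,interpolation=2))"
```

```text
t 3.18 pos [636.6 130.4 255.2] share [0.0012 0.0012 0.0023] turn [0.     0.0001 0.0003] F [0.2 0.4 0.6] w 92.0 gf 0.0 q [-0.06  0.65 -0.25  1.66  0.2   0.86  1.17]
```

View pics/g1.png

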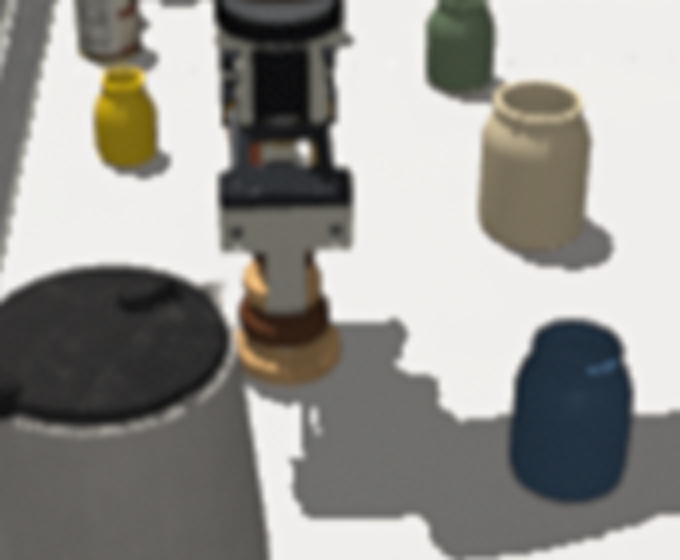

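The finger (crop column 288) is centred on the pile (285) and clear of the kettle. Now close and lift.

>>> {"op": "jog_arm", "data": {"motion": [{"tx": 0,"ty": 0,"tz": 0,"wx": 0,"wy": 0,"wz": 0,"fingers": 0.5},{"tx": 0,"ty": 0,"tz": 0,"wx": 0,"wy": 0,"wz": 0,"fingers": 0.4},{"tx": 0,"ty": 0,"tz": 0,"wx": 0,"wy": 0,"wz": 0,"fingers": 0.3},{"tx": 0,"ty": 0,"tz": 0,"wx": 0,"wy": 0,"wz": 0,"fingers": 0.2},{"tx": 0,"ty": 0,"tz": 0,"wx": 0,"wy": 0,"wz": 0,"fingers": 0},{"tx": 0,"ty": 0,"tz": 0,"wx": 0,"wy": 0,"wz": 0,"fingers": 0},{"tx": 0,"ty": 0,"tz": 0,"wx": 0,"wy": 0,"wz": 0,"fingers": 0},{"tx": 0,"ty": 0,"tz": 0,"wx": 0,"wy": 0,"wz": 0,"fingers": 0}]}}

```text
time: 3.9
tool_pos: [636.3, 130.3, 254.7]
eef_rot: [-0.0, -0.001, 1.0, 0.0]
wrist_force: [0.7, -0.0, -0.4]
grip_width: 0.468
finger_force: 0.0
```

>>> {"op": "jog_arm", "data": {"motion": [{"tx": 0,"ty": 0,"tz": 0,"wx": 0,"wy": 0,"wz": 0,"fingers": 0},{"tx": 0,"ty": 0,"tz": 0,"wx": 0,"wy": 0,"wz": 0,"fingers": 0},{"tx": 0,"ty": 0,"tz": 0,"wx": 0,"wy": 0,"wz": 0,"fingers": 0},{"tx": 0,"ty": 0,"tz": 0,"wx": 0,"wy": 0,"wz": 0,"fingers": 0}]}}

```text
time: 4.23
tool_pos: [636.3, 130.3, 254.7]
eef_rot: [-0.0, -0.001, 1.0, -0.0]
wrist_force: [-0.1, -0.1, 0.1]
grip_width: 0.44
finger_force: 30.0
```

>>> {"op": "jog_arm", "data": {"motion": [{"tx": 0,"ty": 0,"tz": -0.01,"wx": 0,"wy": 0,"wz": 0,"fingers": 0},{"tx": 0,"ty": 0,"tz": -0.02,"wx": 0,"wy": 0,"wz": 0,"fingers": 0},{"tx": 0,"ty": 0,"tz": -0.03,"wx": 0,"wy": 0,"wz": 0,"fingers": 0},{"tx": 0,"ty": 0,"tz": -0.03,"wx": 0,"wy": 0,"wz": 0,"fingers": 0},{"tx": 0,"ty": 0,"tz": -0.03,"wx": 0,"wy": 0,"wz": 0,"fingers": 0},{"tx": 0,"ty": 0,"tz": -0.02,"wx": 0,"wy": 0,"wz": 0,"fingers": 0},{"tx": 0,"ty": 0,"tz": -0.01,"wx": 0,"wy": 0,"wz": 0,"fingers": 0},{"tx": 0,"ty": 0,"tz": 0,"wx": 0,"wy": 0,"wz": 0,"fingers": 0}]}}

```text
time: 4.9
tool_pos: [636.8, 130.4, 331.7]
eef_rot: [0.001, -0.001, 1.0, 0.0]
wrist_force: [-0.4, 0.5, 0.9]
grip_width: 0.438
finger_force: 30.0
```

```bash
python3 go.py 647.9 -139 330;python3 - <<'E'
from bench import *;import cv2
from h import *
f=grab_frame('side');cv2.imwrite('pics/g2.png',cv2.resize(f["color"][120:290,235:405,::-1],None,fx=3.5,fy=3.5,interpolation=2))
for n,f in(("side",f),("top",grab_frame("top"))):
  P=cloud(f);w=P[f["depth"]>0];w=w[np.hypot(w[:,0]-636,w[:,1]-132)<60]
  for k in range(3):
    t=w[abs(w[:,2]-24*(k+1))<5]
    if len(t)>9:
      c,r=cv2.minEnclosingCircle(t[:,:2].astype(np.float32));print(n,k,len(t),np.round(c,1),round(r,1))
E
```

```text
t 4.9 pos [636.8 130.4 331.7] share [-0.0211 -0.5389  0.0031] turn [0.0001 0.0005 0.0003] F [-0.4  0.5  0.9] w 40.3 gf 30.0 q [-0.05  0.55 -0.27  1.62  0.17  0.99  1.2 ]
side 0 198 [633.9 135.7] 33.7
side 1 170 [635.8 135. ] 29.4
side 2 210 [635.7 131.7] 25.9
```

View pics/g2.png

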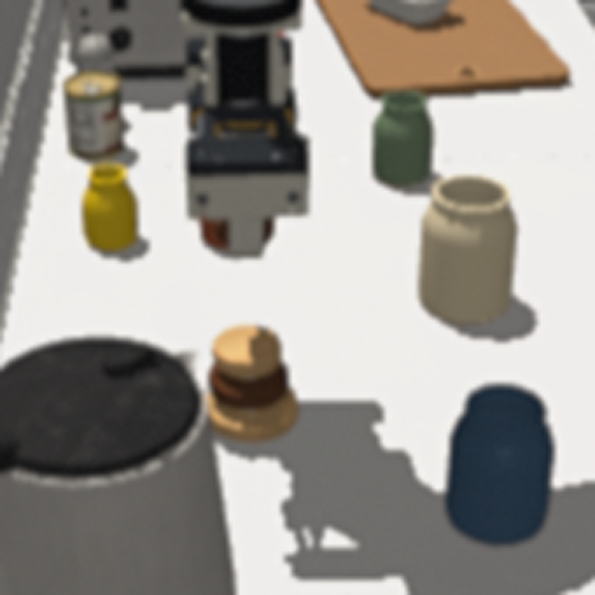

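The lid is held and the pile stands (green on top at 247,350). The held lid (200–270, 235) looks off-centre from the finger (247), so I'll measure its x in the hand.

Run:
```python
from bench import *;import cv2
from h import *
f=grab_frame('side');hsv=cv2.cvtColor(f["color"],cv2.COLOR_RGB2HSV)
# crop: u=235+c/3.5 v=120+r/3.5
for v in range(179,193):
  row=f["color"][v,285:320].astype(int)
  m=np.where((row[:,0]>1.4*row[:,2])&(row[:,0]>40))[0]+285
  if len(m):
    p=np.array(f["position"]);e=[]
    for u in(m.min()-.5,m.max()+.5):
      d=rot(f)@[(u-f["cx"])/f["fx"],(v-f["cy"])/f["fy"],1];e.append(p+d*(130-p[1])/d[1])
    print(v,m.min(),m.max(),np.round(e,1).tolist(), "c",((e[0]+e[1])/2).round(1)[0], "depth",f["depth"][v,m.min()+2])
# finger: depth points nearest camera, at y~155
P=cloud(f);w=P[(f["depth"]>0)&(P[...,2]>155)&(P[...,2]<195)&(abs(P[...,0]-636)<60)&(abs(P[...,1]-130)<60)]
for lo,hi in((-60,15),(15,60)):
  t=w[(w[:,1]-130>lo)&(w[:,1]-130<hi)]
  if len(t):print(lo,hi,len(t),np.percentile(t,[1,50,99],axis=0).round(1).tolist())
```

```text
183 293 294 [[664.5, 130.0, 170.3], [659.9, 130.0, 170.2]] c 662.2 depth 1246.5944
184 293 299 [[664.6, 130.0, 167.7], [648.3, 130.0, 167.2]] c 656.5 depth 1248.1063
185 293 312 [[664.7, 130.0, 165.0], [618.0, 130.0, 163.5]] c 641.3 depth 1245.0741
186 293 299 [[664.8, 130.0, 162.3], [648.4, 130.0, 161.8]] c 656.6 depth 1247.8325
187 293 299 [[664.9, 130.0, 159.6], [648.5, 130.0, 159.1]] c 656.7 depth 1255.2831
188 294 299 [[662.6, 130.0, 156.9], [648.6, 130.0, 156.4]] c 655.6 depth 1253.0762
189 295 299 [[660.3, 130.0, 154.1], [648.6, 130.0, 153.7]] c 654.5 depth 1254.6107
190 296 299 [[658.1, 130.0, 151.3], [648.7, 130.0, 151.0]] c 653.4 depth 1256.5634
-60 15 39 [[617.0, 132.4, 158.7], [647.3, 138.4, 168.1], [654.3, 144.5, 173.3]]
15 60 118 [[622.1, 145.2, 159.7], [636.3, 166.8, 175.9], [647.5, 170.7, 191.4]]
```

The left brown blob was the jar behind (depth 1248). The lid itself is centred at x≈636, so the grasp is good. Next, move over the brown jar.

>>> {"op": "jog_arm", "data": {"motion": [{"tx": -0.001,"ty": -0.015,"tz": 0,"wx": 0,"wy": 0,"wz": 0,"fingers": 0},{"tx": -0.002,"ty": -0.04,"tz": 0,"wx": 0,"wy": 0,"wz": 0,"fingers": 0},{"tx": -0.002,"ty": -0.05,"tz": 0,"wx": 0,"wy": 0,"wz": 0,"fingers": 0},{"tx": -0.002,"ty": -0.05,"tz": 0,"wx": 0,"wy": 0,"wz": 0,"fingers": 0},{"tx": -0.002,"ty": -0.05,"tz": 0,"wx": 0,"wy": 0,"wz": 0,"fingers": 0},{"tx": -0.002,"ty": -0.05,"tz": 0,"wx": 0,"wy": 0,"wz": 0,"fingers": 0},{"tx": -0.002,"ty": -0.05,"tz": 0,"wx": 0,"wy": 0,"wz": 0,"fingers": 0},{"tx": -0.002,"ty": -0.05,"tz": 0,"wx": 0,"wy": 0,"wz": 0,"fingers": 0},{"tx": -0.002,"ty": -0.05,"tz": 0,"wx": 0,"wy": 0,"wz": 0,"fingers": 0},{"tx": -0.002,"ty": -0.05,"tz": 0,"wx": 0,"wy": 0,"wz": 0,"fingers": 0},{"tx": -0.001,"ty": -0.05,"tz": 0,"wx": 0,"wy": 0,"wz": 0,"fingers": 0},{"tx": -0.001,"ty": -0.025,"tz": 0,"wx": 0,"wy": 0,"wz": 0,"fingers": 0},{"tx": 0,"ty": -0.009,"tz": 0,"wx": 0,"wy": 0,"wz": 0,"fingers": 0},{"tx": 0,"ty": 0,"tz": 0.03,"wx": 0,"wy": 0,"wz": 0,"fingers": 0},{"tx": 0,"ty": 0,"tz": 0.04,"wx": 0,"wy": 0,"wz": 0,"fingers": 0},{"tx": 0,"ty": 0,"tz": 0.03,"wx": 0,"wy": 0,"wz": 0,"fingers": 0},{"tx": 0,"ty": 0,"tz": 0,"wx": 0,"wy": 0,"wz": 0,"fingers": 0},{"tx": 0,"ty": 0,"tz": 0,"wx": 0,"wy": 0,"wz": 0,"fingers": 0}]}}

```text
time: 6.55
tool_pos: [647.0, -137.6, 278.6]
eef_rot: [-0.001, -0.002, 1.0, 0.001]
wrist_force: [-0.6, -0.1, -0.3]
grip_width: 0.442
finger_force: 30.0
```

```bash
python3 go.py 647.9 -139 241
```

```text
t 6.55 pos [ 647.  -137.6  278.6] share [-0.0021 -0.003   0.0752] turn [ 0.0003 -0.0004  0.0006] F [-0.6 -0.1 -0.3] w 40.6 gf 30.0 q [ 0.32  0.63 -0.22  1.62  0.16  0.91  1.62]
```

>>> {"op": "jog_arm", "data": {"motion": [{"tx": -0.002,"ty": -0.003,"tz": 0,"wx": 0,"wy": 0,"wz": 0,"fingers": 0},{"tx": 0,"ty": 0,"tz": 0.015,"wx": 0,"wy": 0,"wz": 0,"fingers": 0},{"tx": 0,"ty": 0,"tz": 0.015,"wx": 0,"wy": 0,"wz": 0,"fingers": 0},{"tx": 0,"ty": 0,"tz": 0.015,"wx": 0,"wy": 0,"wz": 0,"fingers": 0},{"tx": 0,"ty": 0,"tz": 0.01,"wx": 0,"wy": 0,"wz": 0,"fingers": 0},{"tx": 0,"ty": 0,"tz": 0.007,"wx": 0,"wy": 0,"wz": 0,"fingers": 0},{"tx": 0,"ty": 0,"tz": 0.005,"wx": 0,"wy": 0,"wz": 0,"fingers": 0},{"tx": 0,"ty": 0,"tz": 0.004,"wx": 0,"wy": 0,"wz": 0,"fingers": 0},{"tx": 0,"ty": 0,"tz": 0.002,"wx": 0,"wy": 0,"wz": 0,"fingers": 0},{"tx": 0,"ty": 0,"tz": 0,"wx": 0,"wy": 0,"wz": 0,"fingers": 0}]}}

```text
time: 7.38
tool_pos: [648.3, -140.7, 243.0]
eef_rot: [-0.0, -0.001, 1.0, 0.0]
wrist_force: [-0.6, -0.2, -0.3]
grip_width: 0.438
finger_force: 30.0
```

```bash
python3 go.py 647.9 -139 241
```

```text
t 7.38 pos [ 648.3 -140.7  243. ] share [0.0008 0.0035 0.004 ] turn [ 0.     -0.      0.0003] F [-0.6 -0.2 -0.3] w 40.3 gf 30.0 q [ 0.32  0.68 -0.21  1.63  0.17  0.85  1.61]
```

>>> {"op": "jog_arm", "data": {"motion": [{"tx": 0,"ty": 0.003,"tz": 0.003,"wx": 0,"wy": 0,"wz": 0,"fingers": 0},{"tx": 0,"ty": 0,"tz": 0.003,"wx": 0,"wy": 0,"wz": 0,"fingers": 0},{"tx": 0,"ty": 0,"tz": 0,"wx": 0,"wy": 0,"wz": 0,"fingers": 0},{"tx": 0,"ty": 0,"tz": 0,"wx": 0,"wy": 0,"wz": 0,"fingers": 0}]}}

```text
time: 7.72
tool_pos: [648.7, -138.9, 240.7]
eef_rot: [0.0, -0.001, 1.0, 0.0]
wrist_force: [0.7, -0.3, 1.2]
grip_width: 0.438
finger_force: 30.0
```

>>> {"op": "jog_arm", "data": {"motion": [{"tx": 0,"ty": 0,"tz": 0,"wx": 0,"wy": 0,"wz": 0,"fingers": 0.47},{"tx": 0,"ty": 0,"tz": 0,"wx": 0,"wy": 0,"wz": 0,"fingers": 0.5},{"tx": 0,"ty": 0,"tz": 0,"wx": 0,"wy": 0,"wz": 0,"fingers": 0.6},{"tx": 0,"ty": 0,"tz": 0,"wx": 0,"wy": 0,"wz": 0,"fingers": 0.8},{"tx": 0,"ty": 0,"tz": 0,"wx": 0,"wy": 0,"wz": 0,"fingers": 0.85},{"tx": 0,"ty": 0,"tz": 0,"wx": 0,"wy": 0,"wz": 0,"fingers": 0.85},{"tx": 0,"ty": 0,"tz": -0.02,"wx": 0,"wy": 0,"wz": 0,"fingers": 0.85},{"tx": 0,"ty": 0,"tz": -0.04,"wx": 0,"wy": 0,"wz": 0,"fingers": 0.85},{"tx": 0,"ty": 0,"tz": -0.04,"wx": 0,"wy": 0,"wz": 0,"fingers": 0.85},{"tx": 0,"ty": 0,"tz": -0.03,"wx": 0,"wy": 0,"wz": 0,"fingers": 0.85},{"tx": 0,"ty": 0,"tz": -0.02,"wx": 0,"wy": 0,"wz": 0,"fingers": 0.85}]}}

```text
time: 8.63
tool_pos: [649.0, -139.3, 318.1]
eef_rot: [0.002, -0.001, 1.0, -0.0]
wrist_force: [0.6, 0.9, -0.2]
grip_width: 0.847
finger_force: 0.0
```

>>> {"op": "jog_arm", "data": {"motion": [{"tx": 0.001,"ty": 0.02,"tz": 0,"wx": 0,"wy": 0,"wz": 0,"fingers": 0.85},{"tx": 0.002,"ty": 0.05,"tz": 0,"wx": 0,"wy": 0,"wz": 0,"fingers": 0.85},{"tx": 0.002,"ty": 0.05,"tz": 0,"wx": 0,"wy": 0,"wz": 0,"fingers": 0.85},{"tx": 0.002,"ty": 0.05,"tz": 0,"wx": 0,"wy": 0,"wz": 0,"fingers": 0.85},{"tx": 0.002,"ty": 0.05,"tz": 0,"wx": 0,"wy": 0,"wz": 0,"fingers": 0.85},{"tx": 0.002,"ty": 0.05,"tz": 0,"wx": 0,"wy": 0,"wz": 0,"fingers": 0.85},{"tx": 0.002,"ty": 0.05,"tz": 0,"wx": 0,"wy": 0,"wz": 0,"fingers": 0.85},{"tx": 0.002,"ty": 0.05,"tz": 0,"wx": 0,"wy": 0,"wz": 0,"fingers": 0.85},{"tx": 0.002,"ty": 0.05,"tz": 0,"wx": 0,"wy": 0,"wz": 0,"fingers": 0.85},{"tx": 0.002,"ty": 0.05,"tz": 0,"wx": 0,"wy": 0,"wz": 0,"fingers": 0.85},{"tx": 0.002,"ty": 0.045,"tz": 0,"wx": 0,"wy": 0,"wz": 0,"fingers": 0.85},{"tx": 0.001,"ty": 0.025,"tz": 0,"wx": 0,"wy": 0,"wz": 0,"fingers": 0.85},{"tx": 0,"ty": 0,"tz": 0,"wx": 0,"wy": 0,"wz": 0,"fingers": 0.85},{"tx": 0,"ty": 0,"tz": 0,"wx": 0,"wy": 0,"wz": 0,"fingers": 0.85}]}}

```text
time: 9.8
tool_pos: [636.4, 131.2, 314.6]
eef_rot: [-0.001, -0.002, 1.0, -0.0]
wrist_force: [0.5, -0.6, 0.7]
grip_width: 0.85
finger_force: 0.0
```

```bash
cat > lids.py <<'E'
# check: extents of raised points near given (x,y,z-top) in both views
from bench import *;import sys
from h import *
fr={n:grab_frame(n) for n in("side","top")}
def chk(lbl,x,y,z,rad=45,tol=5):
  for n,f in fr.items():
    w=cloud(f)[f["depth"]>0];t=w[(np.hypot(w[:,0]-x,w[:,1]-y)<rad)&(abs(w[:,2]-z)<tol)]
    if len(t)>9:
      c,r=cv2.minEnclosingCircle(t[:,:2].astype(np.float32));print(lbl,n,len(t),np.round(c,1),round(r,1),"z50",np.median(t[:,2]).round(1))
    else: print(lbl,n,len(t))
E
python3 go.py 636.5 131.3 230
python3 - <<'E'
from lids import *
chk("brown",648,-139,82);chk("L2",636,131,72);chk("L1",636,131,48);chk("L0",636,131,24)
cv2.imwrite("pics/p1.png",cv2.resize(fr["side"]["color"][110:280,240:410,::-1],None,fx=3.5,fy=3.5,interpolation=2))
E
```

```text
t 9.8 pos [636.4 131.2 314.6] share [-0.0004  0.0004  0.1692] turn [-0.0001 -0.0002  0.0006] F [ 0.5 -0.6  0.7] w 78.2 gf 0.0 q [-0.05  0.57 -0.27  1.63  0.18  0.96  1.19]
brown side 12 [ 651.4 -140.5] 13.6 z50 83.3
brown top 163 [ 648.9 -137.2] 20.2 z50 80.7
L2 side 212 [636.3 130.3] 26.5 z50 72.9
L2 top 0
L1 side 178 [635.8 133.2] 29.3 z50 48.4
L1 top 0
L0 side 194 [634.6 134.8] 34.3 z50 24.8
L0 top 0
```

View pics/p1.png

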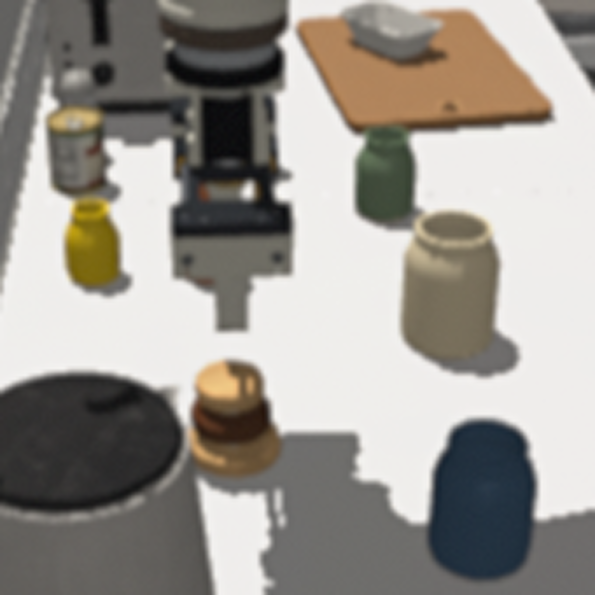

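The brown lid reads as seated (top at z≈81, full 20 mm radius from above). The pile is intact, with green on top at (229,380) in the crop. Next is the green lid.

>>> {"op": "jog_arm", "data": {"motion": [{"tx": 0,"ty": 0,"tz": 0.02,"wx": 0,"wy": 0,"wz": 0,"fingers": 0.85},{"tx": 0,"ty": 0,"tz": 0.04,"wx": 0,"wy": 0,"wz": 0,"fingers": 0.85},{"tx": 0,"ty": 0,"tz": 0.04,"wx": 0,"wy": 0,"wz": 0,"fingers": 0.85},{"tx": 0,"ty": 0,"tz": 0.035,"wx": 0,"wy": 0,"wz": 0,"fingers": 0.85},{"tx": 0,"ty": 0,"tz": 0.02,"wx": 0,"wy": 0,"wz": 0,"fingers": 0.85},{"tx": 0,"ty": 0,"tz": 0.014,"wx": 0,"wy": 0,"wz": 0,"fingers": 0.85},{"tx": 0,"ty": 0,"tz": 0,"wx": 0,"wy": 0,"wz": 0,"fingers": 0.85},{"tx": 0,"ty": 0,"tz": 0,"wx": 0,"wy": 0,"wz": 0,"fingers": 0.85}]}}

```text
time: 10.57
tool_pos: [637.1, 130.3, 230.7]
eef_rot: [-0.0, -0.001, 1.0, -0.0]
wrist_force: [0.2, 0.8, -0.0]
grip_width: 0.847
finger_force: 0.0
```

>>> {"op": "jog_arm", "data": {"motion": [{"tx": 0,"ty": 0,"tz": 0,"wx": 0,"wy": 0,"wz": 0,"fingers": 0},{"tx": 0,"ty": 0,"tz": 0,"wx": 0,"wy": 0,"wz": 0,"fingers": 0},{"tx": 0,"ty": 0,"tz": 0,"wx": 0,"wy": 0,"wz": 0,"fingers": 0},{"tx": 0,"ty": 0,"tz": 0,"wx": 0,"wy": 0,"wz": 0,"fingers": 0},{"tx": 0,"ty": 0,"tz": 0,"wx": 0,"wy": 0,"wz": 0,"fingers": 0},{"tx": 0,"ty": 0,"tz": 0,"wx": 0,"wy": 0,"wz": 0,"fingers": 0},{"tx": 0,"ty": 0,"tz": 0,"wx": 0,"wy": 0,"wz": 0,"fingers": 0},{"tx": 0,"ty": 0,"tz": 0,"wx": 0,"wy": 0,"wz": 0,"fingers": 0}]}}

```text
time: 11.23
tool_pos: [637.0, 130.8, 231.2]
eef_rot: [0.0, -0.001, 1.0, 0.0]
wrist_force: [-0.1, -0.2, 4.3]
grip_width: 0.539
finger_force: 30.0
```

>>> {"op": "jog_arm", "data": {"motion": [{"tx": 0,"ty": 0,"tz": -0.01,"wx": 0,"wy": 0,"wz": 0,"fingers": 0},{"tx": 0,"ty": 0,"tz": -0.02,"wx": 0,"wy": 0,"wz": 0,"fingers": 0},{"tx": 0,"ty": 0,"tz": -0.04,"wx": 0,"wy": 0,"wz": 0,"fingers": 0},{"tx": 0,"ty": 0,"tz": -0.04,"wx": 0,"wy": 0,"wz": 0,"fingers": 0},{"tx": 0,"ty": 0,"tz": -0.04,"wx": 0,"wy": 0,"wz": 0,"fingers": 0},{"tx": 0,"ty": 0,"tz": -0.03,"wx": 0,"wy": 0,"wz": 0,"fingers": 0},{"tx": 0,"ty": 0,"tz": -0.01,"wx": 0,"wy": 0,"wz": 0,"fingers": 0}]}}

```text
time: 11.82
tool_pos: [637.7, 131.1, 329.4]
eef_rot: [0.002, -0.001, 1.0, 0.001]
wrist_force: [-0.4, -0.5, -0.7]
grip_width: 0.535
finger_force: 30.0
```

>>> {"op": "jog_arm", "data": {"motion": [{"tx": 0.01,"ty": -0.025,"tz": 0,"wx": 0,"wy": 0,"wz": 0,"fingers": 0},{"tx": 0.02,"ty": -0.05,"tz": 0,"wx": 0,"wy": 0,"wz": 0,"fingers": 0},{"tx": 0.02,"ty": -0.05,"tz": 0,"wx": 0,"wy": 0,"wz": 0,"fingers": 0},{"tx": 0.02,"ty": -0.05,"tz": 0,"wx": 0,"wy": 0,"wz": 0,"fingers": 0},{"tx": 0.02,"ty": -0.05,"tz": 0,"wx": 0,"wy": 0,"wz": 0,"fingers": 0},{"tx": 0.02,"ty": -0.05,"tz": 0,"wx": 0,"wy": 0,"wz": 0,"fingers": 0},{"tx": 0.02,"ty": -0.05,"tz": 0,"wx": 0,"wy": 0,"wz": 0,"fingers": 0},{"tx": 0.02,"ty": -0.05,"tz": 0,"wx": 0,"wy": 0,"wz": 0,"fingers": 0},{"tx": 0.02,"ty": -0.05,"tz": 0,"wx": 0,"wy": 0,"wz": 0,"fingers": 0},{"tx": 0.02,"ty": -0.05,"tz": 0,"wx": 0,"wy": 0,"wz": 0,"fingers": 0},{"tx": 0.02,"ty": -0.05,"tz": 0,"wx": 0,"wy": 0,"wz": 0,"fingers": 0},{"tx": 0.02,"ty": -0.05,"tz": 0,"wx": 0,"wy": 0,"wz": 0,"fingers": 0},{"tx": 0.02,"ty": -0.05,"tz": 0,"wx": 0,"wy": 0,"wz": 0,"fingers": 0},{"tx": 0.02,"ty": -0.05,"tz": 0,"wx": 0,"wy": 0,"wz": 0,"fingers": 0},{"tx": 0.02,"ty": -0.05,"tz": 0,"wx": 0,"wy": 0,"wz": 0,"fingers": 0},{"tx": 0.02,"ty": -0.03,"tz": 0,"wx": 0,"wy": 0,"wz": 0,"fingers": 0},{"tx": 0.005,"ty": -0.01,"tz": 0,"wx": 0,"wy": 0,"wz": 0,"fingers": 0},{"tx": 0,"ty": 0,"tz": 0,"wx": 0,"wy": 0,"wz": 0,"fingers": 0},{"tx": 0,"ty": 0,"tz": 0,"wx": 0,"wy": 0,"wz": 0,"fingers": 0}]}}

```text
time: 13.4
tool_pos: [479.8, -251.4, 325.1]
eef_rot: [-0.0, -0.001, 1.0, 0.001]
wrist_force: [0.6, -0.5, -0.6]
grip_width: 0.536
finger_force: 30.0
```

```bash
python3 go.py 479.6 -251.7 253
```

```text
t 13.4 pos [ 479.8 -251.4  325.1] share [ 0.0003 -0.0008  0.1442] turn [ 0.0002 -0.0001  0.0003] F [ 0.6 -0.5 -0.6] w 49.3 gf 30.0 q [ 0.59  0.38 -0.19  1.9   0.09  0.87  1.93]
```

>>> {"op": "jog_arm", "data": {"motion": [{"tx": 0,"ty": 0,"tz": 0.02,"wx": 0,"wy": 0,"wz": 0,"fingers": 0},{"tx": 0,"ty": 0,"tz": 0.03,"wx": 0,"wy": 0,"wz": 0,"fingers": 0},{"tx": 0,"ty": 0,"tz": 0.03,"wx": 0,"wy": 0,"wz": 0,"fingers": 0},{"tx": 0,"ty": 0,"tz": 0.02,"wx": 0,"wy": 0,"wz": 0,"fingers": 0},{"tx": 0,"ty": 0,"tz": 0.015,"wx": 0,"wy": 0,"wz": 0,"fingers": 0},{"tx": 0,"ty": 0,"tz": 0.01,"wx": 0,"wy": 0,"wz": 0,"fingers": 0},{"tx": 0,"ty": 0,"tz": 0.006,"wx": 0,"wy": 0,"wz": 0,"fingers": 0},{"tx": 0,"ty": 0,"tz": 0.005,"wx": 0,"wy": 0,"wz": 0,"fingers": 0},{"tx": 0,"ty": 0,"tz": 0.004,"wx": 0,"wy": 0,"wz": 0,"fingers": 0},{"tx": 0,"ty": 0,"tz": 0,"wx": 0,"wy": 0,"wz": 0,"fingers": 0},{"tx": 0,"ty": 0,"tz": 0,"wx": 0,"wy": 0,"wz": 0,"fingers": 0}]}}

```text
time: 14.32
tool_pos: [480.2, -252.1, 256.0]
eef_rot: [0.0, -0.001, 1.0, -0.0]
wrist_force: [-0.2, -0.3, -0.6]
grip_width: 0.535
finger_force: 30.0
```

```bash
python3 go.py 479.6 -251.7 253
```

```text
t 14.32 pos [ 480.2 -252.1  256. ] share [0.0012 0.0009 0.0061] turn [-0.      0.0001  0.0003] F [-0.2 -0.3 -0.6] w 49.2 gf 30.0 q [ 0.57  0.48 -0.17  1.94  0.12  0.73  1.9 ]
```

>>> {"op": "jog_arm", "data": {"motion": [{"tx": 0.001,"ty": 0.001,"tz": 0.004,"wx": 0,"wy": 0,"wz": 0,"fingers": 0},{"tx": 0,"ty": 0,"tz": 0.003,"wx": 0,"wy": 0,"wz": 0,"fingers": 0},{"tx": 0,"ty": 0,"tz": 0,"wx": 0,"wy": 0,"wz": 0,"fingers": 0},{"tx": 0,"ty": 0,"tz": 0,"wx": 0,"wy": 0,"wz": 0,"fingers": 0}]}}

```text
time: 14.65
tool_pos: [479.8, -251.8, 253.2]
eef_rot: [0.0, -0.001, 1.0, -0.0]
wrist_force: [-2.1, -0.4, 6.5]
grip_width: 0.535
finger_force: 30.0
```

>>> {"op": "jog_arm", "data": {"motion": [{"tx": 0,"ty": 0,"tz": 0,"wx": 0,"wy": 0,"wz": 0,"fingers": 0.57},{"tx": 0,"ty": 0,"tz": 0,"wx": 0,"wy": 0,"wz": 0,"fingers": 0.6},{"tx": 0,"ty": 0,"tz": 0,"wx": 0,"wy": 0,"wz": 0,"fingers": 0.7},{"tx": 0,"ty": 0,"tz": 0,"wx": 0,"wy": 0,"wz": 0,"fingers": 0.85},{"tx": 0,"ty": 0,"tz": 0,"wx": 0,"wy": 0,"wz": 0,"fingers": 0.9},{"tx": 0,"ty": 0,"tz": 0,"wx": 0,"wy": 0,"wz": 0,"fingers": 0.9},{"tx": 0,"ty": 0,"tz": -0.02,"wx": 0,"wy": 0,"wz": 0,"fingers": 0.9},{"tx": 0,"ty": 0,"tz": -0.04,"wx": 0,"wy": 0,"wz": 0,"fingers": 0.9},{"tx": 0,"ty": 0,"tz": -0.04,"wx": 0,"wy": 0,"wz": 0,"fingers": 0.9},{"tx": 0,"ty": 0,"tz": -0.03,"wx": 0,"wy": 0,"wz": 0,"fingers": 0.9},{"tx": 0,"ty": 0,"tz": -0.01,"wx": 0,"wy": 0,"wz": 0,"fingers": 0.9}]}}

```text
time: 15.57
tool_pos: [480.5, -251.9, 325.3]
eef_rot: [0.002, -0.001, 1.0, -0.001]
wrist_force: [-0.0, -0.1, -0.4]
grip_width: 0.898
finger_force: 0.0
```

>>> {"op": "jog_arm", "data": {"motion": [{"tx": -0.01,"ty": 0.025,"tz": 0,"wx": 0,"wy": 0,"wz": 0,"fingers": 0.9},{"tx": -0.02,"ty": 0.05,"tz": 0,"wx": 0,"wy": 0,"wz": 0,"fingers": 0.9},{"tx": -0.02,"ty": 0.05,"tz": 0,"wx": 0,"wy": 0,"wz": 0,"fingers": 0.9},{"tx": -0.02,"ty": 0.05,"tz": 0,"wx": 0,"wy": 0,"wz": 0,"fingers": 0.9},{"tx": -0.02,"ty": 0.05,"tz": 0,"wx": 0,"wy": 0,"wz": 0,"fingers": 0.9},{"tx": -0.02,"ty": 0.05,"tz": 0,"wx": 0,"wy": 0,"wz": 0,"fingers": 0.9},{"tx": -0.02,"ty": 0.05,"tz": 0,"wx": 0,"wy": 0,"wz": 0,"fingers": 0.9},{"tx": -0.02,"ty": 0.05,"tz": 0,"wx": 0,"wy": 0,"wz": 0,"fingers": 0.9},{"tx": -0.02,"ty": 0.05,"tz": 0,"wx": 0,"wy": 0,"wz": 0,"fingers": 0.9},{"tx": -0.02,"ty": 0.05,"tz": 0,"wx": 0,"wy": 0,"wz": 0,"fingers": 0.9},{"tx": -0.02,"ty": 0.05,"tz": 0,"wx": 0,"wy": 0,"wz": 0,"fingers": 0.9},{"tx": -0.02,"ty": 0.05,"tz": 0,"wx": 0,"wy": 0,"wz": 0,"fingers": 0.9},{"tx": -0.02,"ty": 0.05,"tz": 0,"wx": 0,"wy": 0,"wz": 0,"fingers": 0.9},{"tx": -0.02,"ty": 0.05,"tz": 0,"wx": 0,"wy": 0,"wz": 0,"fingers": 0.9},{"tx": -0.02,"ty": 0.05,"tz": 0,"wx": 0,"wy": 0,"wz": 0,"fingers": 0.9},{"tx": -0.018,"ty": 0.035,"tz": 0,"wx": 0,"wy": 0,"wz": 0,"fingers": 0.9},{"tx": -0.005,"ty": 0.01,"tz": 0,"wx": 0,"wy": 0,"wz": 0,"fingers": 0.9},{"tx": 0,"ty": 0,"tz": 0,"wx": 0,"wy": 0,"wz": 0,"fingers": 0.9},{"tx": 0,"ty": 0,"tz": 0,"wx": 0,"wy": 0,"wz": 0,"fingers": 0.9}]}}

```text
time: 17.15
tool_pos: [635.0, 132.9, 321.7]
eef_rot: [-0.001, -0.001, 1.0, -0.001]
wrist_force: [0.2, 0.1, -0.8]
grip_width: 0.902
finger_force: 0.0
```

```bash
python3 - <<'E'
from lids import *
chk("brown",648,-139,82);chk("green",480,-251,94);chk("L1",636,131,48);chk("L0",636,131,24)
E
python3 go.py 636.2 133.2 206
```

```text
brown side 6
brown top 164 [ 648.9 -136.8] 20.0 z50 80.4
green side 97 [ 478.7 -250.2] 25.3 z50 94.7
green top 261 [ 480.6 -249.6] 24.8 z50 92.3
L1 side 289 [636.3 132. ] 30.5 z50 48.9
L1 top 0
L0 side 190 [635.  134.6] 33.8 z50 24.7
L0 top 0
t 17.25 pos [635.1 131.6 321.9] share [-0.0025  0.0036  0.2318] turn [-0.0002 -0.0001 -0.    ] F [ 0.4  0.2 -0. ] w 82.8 gf 0.0 q [-0.05  0.56 -0.27  1.63  0.18  0.97  1.19]
```

>>> {"op": "jog_arm", "data": {"motion": [{"tx": -0.002,"ty": 0.002,"tz": 0.03,"wx": 0,"wy": 0,"wz": 0,"fingers": 0.9},{"tx": 0,"ty": 0,"tz": 0.05,"wx": 0,"wy": 0,"wz": 0,"fingers": 0.9},{"tx": 0,"ty": 0,"tz": 0.05,"wx": 0,"wy": 0,"wz": 0,"fingers": 0.9},{"tx": 0,"ty": 0,"tz": 0.04,"wx": 0,"wy": 0,"wz": 0,"fingers": 0.9},{"tx": 0,"ty": 0,"tz": 0.03,"wx": 0,"wy": 0,"wz": 0,"fingers": 0.9},{"tx": 0,"ty": 0,"tz": 0.02,"wx": 0,"wy": 0,"wz": 0,"fingers": 0.9},{"tx": 0,"ty": 0,"tz": 0.01,"wx": 0,"wy": 0,"wz": 0,"fingers": 0.9},{"tx": 0,"ty": 0,"tz": 0,"wx": 0,"wy": 0,"wz": 0,"fingers": 0.9},{"tx": 0,"ty": 0,"tz": 0,"wx": 0,"wy": 0,"wz": 0,"fingers": 0.9}]}}

```text
time: 18.0
tool_pos: [636.7, 134.7, 207.9]
eef_rot: [0.0, -0.001, 1.0, 0.0]
wrist_force: [-0.5, 0.1, -0.1]
grip_width: 0.9
finger_force: 0.0
```

>>> {"op": "jog_arm", "data": {"motion": [{"tx": 0,"ty": 0,"tz": 0,"wx": 0,"wy": 0,"wz": 0,"fingers": 0},{"tx": 0,"ty": 0,"tz": 0,"wx": 0,"wy": 0,"wz": 0,"fingers": 0},{"tx": 0,"ty": 0,"tz": 0,"wx": 0,"wy": 0,"wz": 0,"fingers": 0},{"tx": 0,"ty": 0,"tz": 0,"wx": 0,"wy": 0,"wz": 0,"fingers": 0},{"tx": 0,"ty": 0,"tz": 0,"wx": 0,"wy": 0,"wz": 0,"fingers": 0},{"tx": 0,"ty": 0,"tz": 0,"wx": 0,"wy": 0,"wz": 0,"fingers": 0},{"tx": 0,"ty": 0,"tz": 0,"wx": 0,"wy": 0,"wz": 0,"fingers": 0}]}}

```text
time: 18.58
tool_pos: [636.6, 134.8, 207.9]
eef_rot: [0.0, -0.001, 1.0, 0.0]
wrist_force: [-1.7, -1.1, 4.7]
grip_width: 0.634
finger_force: 30.0
```

```bash
python3 go.py 636.2 133.2 206
```

```text
t 18.58 pos [636.6 134.8 207.9] share [ 0.0008 -0.0032  0.0037] turn [0.     0.0001 0.0003] F [-1.7 -1.1  4.7] w 58.3 gf 30.0 q [-0.08  0.71 -0.24  1.67  0.22  0.78  1.15]
```

>>> {"op": "jog_arm", "data": {"motion": [{"tx": 0,"ty": 0,"tz": -0.01,"wx": 0,"wy": 0,"wz": 0,"fingers": 0},{"tx": 0,"ty": 0,"tz": -0.02,"wx": 0,"wy": 0,"wz": 0,"fingers": 0},{"tx": 0,"ty": 0,"tz": -0.04,"wx": 0,"wy": 0,"wz": 0,"fingers": 0},{"tx": 0,"ty": 0,"tz": -0.05,"wx": 0,"wy": 0,"wz": 0,"fingers": 0},{"tx": 0,"ty": 0,"tz": -0.05,"wx": 0,"wy": 0,"wz": 0,"fingers": 0},{"tx": 0,"ty": 0,"tz": -0.04,"wx": 0,"wy": 0,"wz": 0,"fingers": 0},{"tx": 0,"ty": 0,"tz": -0.015,"wx": 0,"wy": 0,"wz": 0,"fingers": 0},{"tx": 0.015,"ty": 0.01,"tz": 0,"wx": 0,"wy": 0,"wz": 0,"fingers": 0},{"tx": 0.04,"ty": 0.027,"tz": 0,"wx": 0,"wy": 0,"wz": 0,"fingers": 0},{"tx": 0.05,"ty": 0.033,"tz": 0,"wx": 0,"wy": 0,"wz": 0,"fingers": 0},{"tx": 0.05,"ty": 0.033,"tz": 0,"wx": 0,"wy": 0,"wz": 0,"fingers": 0},{"tx": 0.05,"ty": 0.033,"tz": 0,"wx": 0,"wy": 0,"wz": 0,"fingers": 0},{"tx": 0.05,"ty": 0.033,"tz": 0,"wx": 0,"wy": 0,"wz": 0,"fingers": 0},{"tx": 0.04,"ty": 0.027,"tz": 0,"wx": 0,"wy": 0,"wz": 0,"fingers": 0},{"tx": 0.02,"ty": 0.013,"tz": 0,"wx": 0,"wy": 0,"wz": 0,"fingers": 0},{"tx": 0.004,"ty": 0.004,"tz": 0,"wx": 0,"wy": 0,"wz": 0,"fingers": 0},{"tx": 0,"ty": 0,"tz": 0,"wx": 0,"wy": 0,"wz": 0,"fingers": 0},{"tx": 0,"ty": 0,"tz": 0,"wx": 0,"wy": 0,"wz": 0,"fingers": 0}]}}

```text
time: 20.08
tool_pos: [477.6, 240.0, 319.4]
eef_rot: [0.0, -0.0, 1.0, -0.0]
wrist_force: [-0.1, -1.0, -0.2]
grip_width: 0.636
finger_force: 30.0
```

```bash
python3 go.py 477.2 241.9 266
```

```text
t 20.08 pos [477.6 240.  319.4] share [0.0009 0.0039 0.1068] turn [-0.0001  0.0001  0.0001] F [-0.1 -1.  -0.2] w 58.5 gf 30.0 q [-0.24  0.39 -0.33  1.92  0.17  0.86  0.91]
```

>>> {"op": "jog_arm", "data": {"motion": [{"tx": 0.001,"ty": 0.003,"tz": 0.015,"wx": 0,"wy": 0,"wz": 0,"fingers": 0},{"tx": 0,"ty": 0,"tz": 0.025,"wx": 0,"wy": 0,"wz": 0,"fingers": 0},{"tx": 0,"ty": 0,"tz": 0.025,"wx": 0,"wy": 0,"wz": 0,"fingers": 0},{"tx": 0,"ty": 0,"tz": 0.015,"wx": 0,"wy": 0,"wz": 0,"fingers": 0},{"tx": 0,"ty": 0,"tz": 0.008,"wx": 0,"wy": 0,"wz": 0,"fingers": 0},{"tx": 0,"ty": 0,"tz": 0.006,"wx": 0,"wy": 0,"wz": 0,"fingers": 0},{"tx": 0,"ty": 0,"tz": 0.005,"wx": 0,"wy": 0,"wz": 0,"fingers": 0},{"tx": 0,"ty": 0,"tz": 0.003,"wx": 0,"wy": 0,"wz": 0,"fingers": 0},{"tx": 0,"ty": 0,"tz": 0,"wx": 0,"wy": 0,"wz": 0,"fingers": 0},{"tx": 0,"ty": 0,"tz": 0,"wx": 0,"wy": 0,"wz": 0,"fingers": 0}]}}

```text
time: 20.92
tool_pos: [476.2, 242.6, 269.0]
eef_rot: [0.0, -0.001, 1.0, 0.0]
wrist_force: [-0.2, -0.0, -0.1]
grip_width: 0.63
finger_force: 30.0
```

```bash
python3 go.py 477.2 241.9 266
```

```text
t 20.92 pos [476.2 242.6 269. ] share [-0.0019 -0.0013  0.0061] turn [0.     0.0001 0.0003] F [-0.2 -0.  -0.1] w 58.0 gf 30.0 q [-0.27  0.46 -0.31  1.95  0.2   0.76  0.88]
```

>>> {"op": "jog_arm", "data": {"motion": [{"tx": -0.002,"ty": -0.001,"tz": 0.004,"wx": 0,"wy": 0,"wz": 0,"fingers": 0},{"tx": 0,"ty": 0,"tz": 0.003,"wx": 0,"wy": 0,"wz": 0,"fingers": 0},{"tx": 0,"ty": 0,"tz": 0,"wx": 0,"wy": 0,"wz": 0,"fingers": 0},{"tx": 0,"ty": 0,"tz": 0,"wx": 0,"wy": 0,"wz": 0,"fingers": 0}]}}

```text
time: 21.25
tool_pos: [477.5, 242.0, 265.8]
eef_rot: [0.001, -0.001, 1.0, 0.0]
wrist_force: [-0.9, -1.1, 4.8]
grip_width: 0.63
finger_force: 30.0
```

>>> {"op": "jog_arm", "data": {"motion": [{"tx": 0,"ty": 0,"tz": 0,"wx": 0,"wy": 0,"wz": 0,"fingers": 0.66},{"tx": 0,"ty": 0,"tz": 0,"wx": 0,"wy": 0,"wz": 0,"fingers": 0.7},{"tx": 0,"ty": 0,"tz": 0,"wx": 0,"wy": 0,"wz": 0,"fingers": 0.8},{"tx": 0,"ty": 0,"tz": 0,"wx": 0,"wy": 0,"wz": 0,"fingers": 0.9},{"tx": 0,"ty": 0,"tz": 0,"wx": 0,"wy": 0,"wz": 0,"fingers": 1},{"tx": 0,"ty": 0,"tz": 0,"wx": 0,"wy": 0,"wz": 0,"fingers": 1},{"tx": 0,"ty": 0,"tz": -0.02,"wx": 0,"wy": 0,"wz": 0,"fingers": 1},{"tx": 0,"ty": 0,"tz": -0.04,"wx": 0,"wy": 0,"wz": 0,"fingers": 1},{"tx": 0,"ty": 0,"tz": -0.04,"wx": 0,"wy": 0,"wz": 0,"fingers": 1},{"tx": 0,"ty": 0,"tz": -0.02,"wx": 0,"wy": 0,"wz": 0,"fingers": 1}]}}

```text
time: 22.08
tool_pos: [477.7, 242.5, 327.9]
eef_rot: [0.001, -0.001, 1.0, 0.001]
wrist_force: [0.5, 1.0, 0.3]
grip_width: 0.998
finger_force: 0.0
```

>>> {"op": "jog_arm", "data": {"motion": [{"tx": -0.015,"ty": -0.01,"tz": 0,"wx": 0,"wy": 0,"wz": 0,"fingers": 1},{"tx": -0.04,"ty": -0.027,"tz": 0,"wx": 0,"wy": 0,"wz": 0,"fingers": 1},{"tx": -0.05,"ty": -0.033,"tz": 0,"wx": 0,"wy": 0,"wz": 0,"fingers": 1},{"tx": -0.05,"ty": -0.033,"tz": 0,"wx": 0,"wy": 0,"wz": 0,"fingers": 1},{"tx": -0.05,"ty": -0.033,"tz": 0,"wx": 0,"wy": 0,"wz": 0,"fingers": 1},{"tx": -0.05,"ty": -0.033,"tz": 0,"wx": 0,"wy": 0,"wz": 0,"fingers": 1},{"tx": -0.04,"ty": -0.027,"tz": 0,"wx": 0,"wy": 0,"wz": 0,"fingers": 1},{"tx": -0.02,"ty": -0.015,"tz": 0,"wx": 0,"wy": 0,"wz": 0,"fingers": 1},{"tx": 0,"ty": -0.003,"tz": 0,"wx": 0,"wy": 0,"wz": 0,"fingers": 1},{"tx": 0,"ty": 0,"tz": 0,"wx": 0,"wy": 0,"wz": 0,"fingers": 1},{"tx": 0,"ty": 0,"tz": 0,"wx": 0,"wy": 0,"wz": 0,"fingers": 1}]}}

```text
time: 23.0
tool_pos: [633.4, 136.6, 324.6]
eef_rot: [-0.001, -0.002, 1.0, 0.0]
wrist_force: [0.4, -0.7, 0.0]
grip_width: 1.0
finger_force: 0.0
```

```bash
python3 - <<'E'
from lids import *
chk("blue",477,242,106);chk("L0",635,135,24);chk("creamjar",456,-23,104);chk("brown",648,-139,82)
E
python3 go.py 634.8 135 183
```

```text
blue side 377 [475.9 242.8] 30.7 z50 106.8
blue top 381 [478.4 243.2] 29.3 z50 104.9
L0 side 364 [632.8 133. ] 35.5 z50 24.8
L0 top 0
creamjar side 120 [455.6 -24. ] 32.2 z50 103.3
creamjar top 107 [456.2 -22.7] 30.7 z50 101.9
brown side 5
brown top 166 [ 649. -137.] 20.1 z50 80.6
t 23.1 pos [633.5 137.1 325.2] share [-0.0029 -0.0044  0.2843] turn [ 0.0001 -0.0002  0.0007] F [ 0.2 -0.2  0.7] w 92.5 gf 0.0 q [-0.06  0.56 -0.28  1.63  0.17  0.98  1.19]
```

>>> {"op": "jog_arm", "data": {"motion": [{"tx": -0.002,"ty": -0.004,"tz": 0.03,"wx": 0,"wy": 0,"wz": 0,"fingers": 1},{"tx": 0,"ty": 0,"tz": 0.05,"wx": 0,"wy": 0,"wz": 0,"fingers": 1},{"tx": 0,"ty": 0,"tz": 0.06,"wx": 0,"wy": 0,"wz": 0,"fingers": 1},{"tx": 0,"ty": 0,"tz": 0.05,"wx": 0,"wy": 0,"wz": 0,"fingers": 1},{"tx": 0,"ty": 0,"tz": 0.03,"wx": 0,"wy": 0,"wz": 0,"fingers": 1},{"tx": 0,"ty": 0,"tz": 0,"wx": 0,"wy": 0,"wz": 0,"fingers": 1},{"tx": 0,"ty": 0,"tz": 0,"wx": 0,"wy": 0,"wz": 0,"fingers": 1}]}}

```text
time: 23.68
tool_pos: [635.2, 134.1, 215.0]
eef_rot: [-0.001, -0.002, 1.0, 0.0]
wrist_force: [0.7, 0.2, 0.4]
grip_width: 0.999
finger_force: 0.0
```

```bash
python3 go.py 634.3 134.7 184
```

```text
t 23.68 pos [635.2 134.1 215. ] share [0.0018 0.0012 0.062 ] turn [ 0.     -0.0002  0.0005] F [0.7 0.2 0.4] w 91.9 gf 0.0 q [-0.08  0.7  -0.24  1.68  0.22  0.79  1.16]
```

>>> {"op": "jog_arm", "data": {"motion": [{"tx": 0.001,"ty": 0.001,"tz": 0.02,"wx": 0,"wy": 0,"wz": 0,"fingers": 1},{"tx": 0,"ty": 0,"tz": 0.02,"wx": 0,"wy": 0,"wz": 0,"fingers": 1},{"tx": 0,"ty": 0,"tz": 0.015,"wx": 0,"wy": 0,"wz": 0,"fingers": 1},{"tx": 0,"ty": 0,"tz": 0.006,"wx": 0,"wy": 0,"wz": 0,"fingers": 1},{"tx": 0,"ty": 0,"tz": 0,"wx": 0,"wy": 0,"wz": 0,"fingers": 1},{"tx": 0,"ty": 0,"tz": 0,"wx": 0,"wy": 0,"wz": 0,"fingers": 1}]}}

```text
time: 24.18
tool_pos: [635.3, 133.7, 184.6]
eef_rot: [-0.0, -0.001, 1.0, -0.0]
wrist_force: [-0.1, -0.2, 0.6]
grip_width: 1.0
finger_force: 0.0
```

>>> {"op": "jog_arm", "data": {"motion": [{"tx": 0,"ty": 0,"tz": 0,"wx": 0,"wy": 0,"wz": 0,"fingers": 0},{"tx": 0,"ty": 0,"tz": 0,"wx": 0,"wy": 0,"wz": 0,"fingers": 0},{"tx": 0,"ty": 0,"tz": 0,"wx": 0,"wy": 0,"wz": 0,"fingers": 0},{"tx": 0,"ty": 0,"tz": 0,"wx": 0,"wy": 0,"wz": 0,"fingers": 0},{"tx": 0,"ty": 0,"tz": 0,"wx": 0,"wy": 0,"wz": 0,"fingers": 0},{"tx": 0,"ty": 0,"tz": 0,"wx": 0,"wy": 0,"wz": 0,"fingers": 0},{"tx": 0,"ty": 0,"tz": 0,"wx": 0,"wy": 0,"wz": 0,"fingers": 0}]}}

```text
time: 24.77
tool_pos: [635.4, 133.7, 185.0]
eef_rot: [0.0, -0.001, 1.0, 0.0]
wrist_force: [0.1, 0.1, 2.7]
grip_width: 0.731
finger_force: 30.0
```

```bash
python3 go.py 634.3 134.7 184
```

```text
t 24.77 pos [635.4 133.7 185. ] share [0.0023 0.0019 0.002 ] turn [0.     0.0001 0.0003] F [0.1 0.1 2.7] w 67.3 gf 30.0 q [-0.08  0.74 -0.23  1.68  0.23  0.74  1.15]
```

>>> {"op": "jog_arm", "data": {"motion": [{"tx": 0,"ty": 0,"tz": -0.01,"wx": 0,"wy": 0,"wz": 0,"fingers": 0},{"tx": 0,"ty": 0,"tz": -0.02,"wx": 0,"wy": 0,"wz": 0,"fingers": 0},{"tx": 0,"ty": 0,"tz": -0.04,"wx": 0,"wy": 0,"wz": 0,"fingers": 0},{"tx": 0,"ty": 0,"tz": -0.05,"wx": 0,"wy": 0,"wz": 0,"fingers": 0},{"tx": 0,"ty": 0,"tz": -0.05,"wx": 0,"wy": 0,"wz": 0,"fingers": 0},{"tx": 0,"ty": 0,"tz": -0.05,"wx": 0,"wy": 0,"wz": 0,"fingers": 0},{"tx": 0,"ty": 0,"tz": -0.05,"wx": 0,"wy": 0,"wz": 0,"fingers": 0},{"tx": 0,"ty": 0,"tz": -0.02,"wx": 0,"wy": 0,"wz": 0,"fingers": 0},{"tx": 0,"ty": 0,"tz": 0,"wx": 0,"wy": 0,"wz": 0,"fingers": 0}]}}

```text
time: 25.52
tool_pos: [636.4, 134.2, 333.6]
eef_rot: [0.003, -0.001, 1.0, 0.001]
wrist_force: [0.6, -0.5, -0.2]
grip_width: 0.731
finger_force: 30.0
```

>>> {"op": "jog_arm", "data": {"motion": [{"tx": 0.017,"ty": -0.015,"tz": 0,"wx": 0,"wy": 0,"wz": 0,"fingers": 0},{"tx": 0.035,"ty": -0.03,"tz": 0,"wx": 0,"wy": 0,"wz": 0,"fingers": 0},{"tx": 0.045,"ty": -0.04,"tz": 0,"wx": 0,"wy": 0,"wz": 0,"fingers": 0},{"tx": 0.045,"ty": -0.04,"tz": 0,"wx": 0,"wy": 0,"wz": 0,"fingers": 0},{"tx": 0.045,"ty": -0.04,"tz": 0,"wx": 0,"wy": 0,"wz": 0,"fingers": 0},{"tx": 0.045,"ty": -0.04,"tz": 0,"wx": 0,"wy": 0,"wz": 0,"fingers": 0},{"tx": 0.045,"ty": -0.04,"tz": 0,"wx": 0,"wy": 0,"wz": 0,"fingers": 0},{"tx": 0.045,"ty": -0.04,"tz": 0,"wx": 0,"wy": 0,"wz": 0,"fingers": 0},{"tx": 0.025,"ty": -0.02,"tz": 0,"wx": 0,"wy": 0,"wz": 0,"fingers": 0},{"tx": 0.01,"ty": -0.009,"tz": 0,"wx": 0,"wy": 0,"wz": 0,"fingers": 0},{"tx": 0,"ty": 0,"tz": 0,"wx": 0,"wy": 0,"wz": 0,"fingers": 0},{"tx": 0,"ty": 0,"tz": 0,"wx": 0,"wy": 0,"wz": 0,"fingers": 0}]}}

```text
time: 26.52
tool_pos: [457.5, -23.2, 329.4]
eef_rot: [0.0, -0.001, 1.0, 0.0]
wrist_force: [-0.2, -0.1, -0.3]
grip_width: 0.731
finger_force: 30.0
```

```bash
python3 go.py 456.5 -23.3 279
```

```text
t 26.52 pos [457.5 -23.2 329.4] share [ 0.0021 -0.0003  0.1008] turn [0.0001 0.     0.0003] F [-0.2 -0.1 -0.3] w 67.3 gf 30.0 q [ 0.23  0.24 -0.27  2.09  0.09  0.82  1.48]
```

>>> {"op": "jog_arm", "data": {"motion": [{"tx": 0.001,"ty": 0,"tz": 0.015,"wx": 0,"wy": 0,"wz": 0,"fingers": 0},{"tx": 0,"ty": 0,"tz": 0.02,"wx": 0,"wy": 0,"wz": 0,"fingers": 0},{"tx": 0,"ty": 0,"tz": 0.02,"wx": 0,"wy": 0,"wz": 0,"fingers": 0},{"tx": 0,"ty": 0,"tz": 0.015,"wx": 0,"wy": 0,"wz": 0,"fingers": 0},{"tx": 0,"ty": 0,"tz": 0.01,"wx": 0,"wy": 0,"wz": 0,"fingers": 0},{"tx": 0,"ty": 0,"tz": 0.006,"wx": 0,"wy": 0,"wz": 0,"fingers": 0},{"tx": 0,"ty": 0,"tz": 0.005,"wx": 0,"wy": 0,"wz": 0,"fingers": 0},{"tx": 0,"ty": 0,"tz": 0.004,"wx": 0,"wy": 0,"wz": 0,"fingers": 0},{"tx": 0,"ty": 0,"tz": 0,"wx": 0,"wy": 0,"wz": 0,"fingers": 0},{"tx": 0,"ty": 0,"tz": 0,"wx": 0,"wy": 0,"wz": 0,"fingers": 0}]}}

```text
time: 27.35
tool_pos: [456.7, -23.6, 282.4]
eef_rot: [0.0, -0.001, 1.0, -0.0]
wrist_force: [0.0, -0.1, 0.1]
grip_width: 0.735
finger_force: 30.0
```

```bash
python3 go.py 456.5 -23.3 279
```

```text
t 27.35 pos [456.7 -23.6 282.4] share [0.0004 0.0006 0.0067] turn [-0.      0.      0.0003] F [ 0.  -0.1  0.1] w 67.6 gf 30.0 q [ 0.22  0.32 -0.26  2.13  0.12  0.71  1.45]
```

>>> {"op": "jog_arm", "data": {"motion": [{"tx": 0,"ty": 0,"tz": 0.004,"wx": 0,"wy": 0,"wz": 0,"fingers": 0},{"tx": 0,"ty": 0,"tz": 0.003,"wx": 0,"wy": 0,"wz": 0,"fingers": 0},{"tx": 0,"ty": 0,"tz": 0,"wx": 0,"wy": 0,"wz": 0,"fingers": 0},{"tx": 0,"ty": 0,"tz": 0,"wx": 0,"wy": 0,"wz": 0,"fingers": 0}]}}

```text
time: 27.68
tool_pos: [456.8, -23.7, 278.9]
eef_rot: [0.0, -0.001, 1.0, -0.0]
wrist_force: [0.0, 0.0, 0.6]
grip_width: 0.735
finger_force: 30.0
```

>>> {"op": "jog_arm", "data": {"motion": [{"tx": 0,"ty": 0,"tz": 0.002,"wx": 0,"wy": 0,"wz": 0,"fingers": 0},{"tx": 0,"ty": 0,"tz": 0,"wx": 0,"wy": 0,"wz": 0,"fingers": 0},{"tx": 0,"ty": 0,"tz": 0,"wx": 0,"wy": 0,"wz": 0,"fingers": 0.76},{"tx": 0,"ty": 0,"tz": 0,"wx": 0,"wy": 0,"wz": 0,"fingers": 0.8},{"tx": 0,"ty": 0,"tz": 0,"wx": 0,"wy": 0,"wz": 0,"fingers": 0.9},{"tx": 0,"ty": 0,"tz": 0,"wx": 0,"wy": 0,"wz": 0,"fingers": 1},{"tx": 0,"ty": 0,"tz": 0,"wx": 0,"wy": 0,"wz": 0,"fingers": 1},{"tx": 0,"ty": 0,"tz": 0,"wx": 0,"wy": 0,"wz": 0,"fingers": 1},{"tx": 0,"ty": 0,"tz": -0.02,"wx": 0,"wy": 0,"wz": 0,"fingers": 1},{"tx": 0,"ty": 0,"tz": -0.04,"wx": 0,"wy": 0,"wz": 0,"fingers": 1},{"tx": 0,"ty": 0,"tz": -0.05,"wx": 0,"wy": 0,"wz": 0,"fingers": 1},{"tx": 0,"ty": 0,"tz": -0.05,"wx": 0,"wy": 0,"wz": 0,"fingers": 1},{"tx": -0.02,"ty": 0.04,"tz": -0.04,"wx": 0,"wy": 0,"wz": 0,"fingers": 1},{"tx": -0.03,"ty": 0.06,"tz": 0,"wx": 0,"wy": 0,"wz": 0,"fingers": 1},{"tx": -0.03,"ty": 0.06,"tz": 0,"wx": 0,"wy": 0,"wz": 0,"fingers": 1},{"tx": -0.03,"ty": 0.06,"tz": 0,"wx": 0,"wy": 0,"wz": 0,"fingers": 1},{"tx": -0.03,"ty": 0.06,"tz": 0,"wx": 0,"wy": 0,"wz": 0,"fingers": 1},{"tx": 0,"ty": 0.02,"tz": 0,"wx": 0,"wy": 0,"wz": 0,"fingers": 1},{"tx": 0,"ty": 0,"tz": 0,"wx": 0,"wy": 0,"wz": 0,"fingers": 1},{"tx": 0,"ty": 0,"tz": 0,"wx": 0,"wy": 0,"wz": 0,"fingers": 1}]}}

```text
time: 29.35
tool_pos: [525.9, 126.5, 377.7]
eef_rot: [-0.0, -0.002, 1.0, -0.0]
wrist_force: [0.0, -1.3, -0.4]
grip_width: 1.002
finger_force: 0.0
```

Run:
```python
from lids import *
J={"cream":(456,-23,118),"blue":(477,242,106),"green":(480,-251,94),"brown":(648,-139,82)}
for n,a in J.items():
  chk(n,*a)
  for s,f in fr.items():   # flatness: plane fit of lid top
    w=cloud(f)[f["depth"]>0];t=w[(np.hypot(w[:,0]-a[0],w[:,1]-a[1])<16)&(abs(w[:,2]-a[2])<8)]
    if len(t)>9:
      k=np.linalg.lstsq(np.c_[t[:,:2]-a[:2],np.ones(len(t))],t[:,2],rcond=None)[0];print("   ",s,len(t),"tilt",k[:2].round(3),"z",k[2].round(1))
print(sense()["time"],sense()["tool_pos"])
a=fr["side"]["color"][110:350,230:430,::-1];b=fr["top"]["color"][130:290,160:510,::-1]
a=cv2.resize(a,None,fx=2.5,fy=2.5,interpolation=2);cv2.imwrite("pics/f1.png",a)
cv2.imwrite("pics/f2.png",cv2.resize(b,None,fx=2.2,fy=2.2,interpolation=2))
```

```text
cream side 222 [454.9 -22. ] 34.0 z50 118.9
cream top 523 [457.3 -21.6] 33.6 z50 116.6
    side 49 tilt [0.004 0.001] z 119.1
    top 131 tilt [-0.018  0.018] z 116.5
blue side 370 [475.9 242.9] 30.6 z50 106.8
blue top 245 [477.2 245.1] 28.7 z50 105.0
    side 101 tilt [-0.014 -0.001] z 107.1
    top 105 tilt [-0.036 -0.024] z 104.8
green side 0
green top 262 [ 479.8 -249.9] 24.7 z50 92.6
    top 121 tilt [-0.01   0.006] z 92.2
brown side 87 [ 649.7 -135.6] 22.0 z50 83.1
brown top 169 [ 648.9 -136.8] 20.3 z50 80.4
    side 44 tilt [ 0.001 -0.066] z 83.7
    top 118 tilt [0.004 0.005] z 80.4
29.45 [525.91751567 124.67335885 377.61579366]
```

View pics/f1.png

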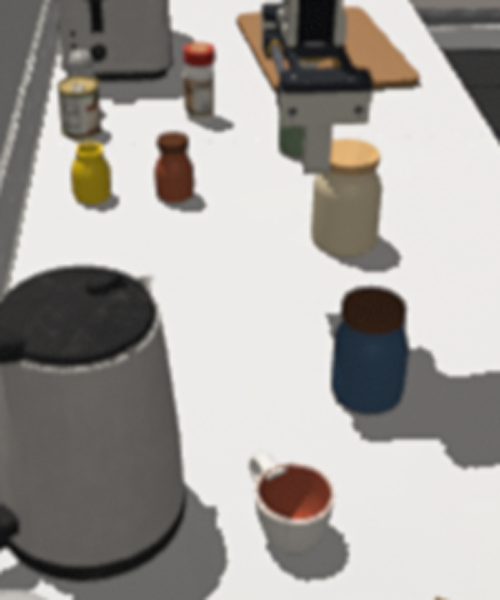

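View pics/f2.png

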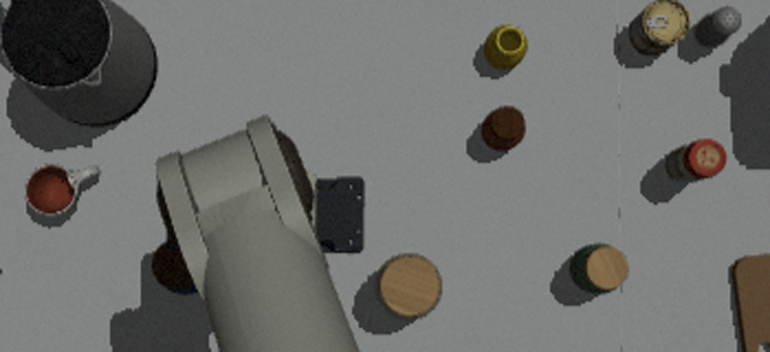

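All four lids lie flat on their jars: cream (350,157), blue (373,310) and brown (173,142) in the side crop, and green (606,268) in the top crop. The tops are at their nominal heights within camera bias. The cup and shaker are undisturbed, and the gripper touches nothing.

```bash
python3 -c "
from bench import hand_in;print(hand_in())"
```

```text
the job is handed in; nothing more can be done
None
```

I closed all four jars with their own lids, working from the top of the pile down, and handed the job in at about 29 s; every lid measured flat and home, and the cup and seasoning jar still stood in place.

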